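Seat the knurled collar on the heel-buffing spindle and hold it home

ROBOT

A 6-joint arm with a two-finger parallel gripper is mounted at the origin on the work surface. World frame = base frame: x ahead of the robot, y to its left, z up, the work surface at z = 0. Lengths are in mm, angles in rad, forces in N, time in s.
With the tool pointing down it reaches from about 300 to 950 mm from the base axis. Payload 3.1 kg.
Tool frame: the origin (TCP) lies midway between the tips of the shut fingers; the grasp point (between the pads) lies 19 mm behind it (env.grasp_offset is the distance from the TCP to the grasp point, in mm); z points along the fingers, y is the line along which they close (so a half turn about z gives the same grasp; the last joint's range is limited). The gripper opens to 85 mm and grips with 20 to 120 N. Pads are 22 mm wide; open, the fingers measure 114 mm over their backs; the gripper's body (76 mm by 85 mm) begins 54 mm behind the grasp point. The pads swing forward as they close: fully open they stand 13 mm farther back than shut.
Start: joints at [-1.253, 0.308, 1.634, -0, 1.2, -0.07], TCP at [236.32, -578.606, 231.272] pointing down, gripper open.
Joint ranges: [-3.06, 3.06], [-0.79, 1.96], [0.05, 2.63], [-1.19, 4.34], [0.05, 2.64], [-2.94, 2.94]. Speed limits (rad/s): [2.79, 2.79, 3.14, 3.14, 3.14, 3.14].

INTERFACE

Orientations are given as a unit quaternion [w, x, y, z].
In Python, from workcell import env gives the robot as it stands. The module is installed in compiled form; this text tells all that it offers.
- The arm moves only by the tool carry_out, never from a script. Its argument "motion" is a list of rows, each a list of 6 numbers: the shift along the world's x, y, z each as a share of 30 cm, from -1 to 1, then the turn, a rotation vector about the world's x, y, z each as a share of 30 degrees, from -1 to 1. In form: [[tx, ty, tz, rx, ry, rz], ...]. A call has 1 to 20 rows; each row is the pose to reach, as a shift and turn from the pose commanded when the call began; what a row does not reach only later rows make up. A row lasts 1/12 s, in which the tool goes at most 41.7 mm and 7.16 degrees, less where a joint would pass 70% of its speed; a pose out of reach is approached as far as the arm can. A call with a number of a shift or a turn outside -1 to 1 is refused whole. A call with a gripper value outside its range is refused whole. "gripper" is the finger opening in mm, from 0 to 85.4, set as the call begins (left out, the last holds). The fingers move at their own pace and stop on an object; "force" is the grip in N (left out, the last holds). Time passes only in rows, so rows that repeat a pose let the fingers close. It gives the time, the measured TCP pose, the force, the opening and the grip force at its end, in the units of the state.
- env.state(): the state, without advancing time (a new reading comes with each control period).
- env.snapshot(name): name is "side" or "top" or "wrist"; returns a dict with "pixels" (420x560x3 uint8, red, green, blue), "camera_matrix" (3x3 intrinsics, pixels), "rvec" (rotation vector, rad) and "tvec" (3), from world to camera coordinates, as OpenCV has them. Camera axes: x right, y down, z forward; pixel columns grow to the right and rows downward; lengths in mm; the calibration is good to about 2 mm. A picture is of the moment at which its call begins. There is no depth.
- env.job_done(): hands the job in; it is judged then, once.
Trained networks look in the newest picture that a camera, given by its name, has taken for a name from the list of things; names that differ only in an ending like _2 or _b are one class to them, and where a whole thing is asked for, a point or a joint stands for the part that bears it (a point fixed in the world has none). Each returns a list of dicts, best first, with "score" (0 to 1); they miss things now and then, are a little off and sometimes report something else, mostly with a low value. They report only what shows in the picture. A call takes as long as a camera call. They do not tell look-alikes from the thing itself.
- env.find_in(query, camera): "box" ([centre column, centre row, width, height] in pixels, round what is visible of it).
The state is a dict: "t": time; "joints": joint angles; "dq": joint speeds; "joint_torque": joint torques, N m; "tcp_pos": TCP position; "tool_rot": TCP orientation; "force": force on the tool from outside, world axes, zero at the start; "torque": the same for the moment, N m; "finger_gap": finger opening in mm; "grip_force": force on a finger pad.
Only numpy, scipy, OpenCV 4.12 (cv2) and the standard library are available. Lean on these libraries where they do the work, as an engineer would, in place of code of your own. Each camera call takes 0.05 s, during which the arm holds its last target. There are 200 camera calls.

TASK

Fit the knurled collar to the heel-buffing spindle: pick it up as it lies, put it over the upright spigot, and turn it until the hidden keyways in its underside drop over the spigot's pins. Then push it fully home against the sprung disc and finish while still gripping it and holding it there (a workmate will lock it). Leave the other things on the bench where they are.

Things in the scene. Friction and masses are not known exactly. Their poses are not given: they have to be found in the camera images.
- collar: Knurled aluminium collar, about 0.2 kg: round ring, 56 mm outside (57.6 over the knurling), 40 mm high, 26 mm bore right through; lies flat, right way up. Origin: centre of its underside, z up. In the bore are three blind keyways, 120 degrees apart, 10 mm wide, 14 mm deep, open only on the underside and unseen from above; their angle is not told.
- unit: Heel-buffing spindle unit, fixed: blue housing 150 mm square on a 170 mm square foot, top 54 mm above the bench (58 near the axis). Origin: centre of its underside; z is the spindle's axis, on which a vertical steel spigot stands. Three round pins, 6 mm thick, 120 degrees apart, stick out of it to 16.5 mm from the axis, tops 83 mm above the bench. Spindle braked, at an unknown angle.
- home (a point): Point on the spigot's axis, 69 mm above the bench: the centre of the collar's underside when fully home. Off the keyways the collar rests on the pins, underside at 83 mm. Within any 120 degrees of turning, either way, it can drop once (exact angle +-0.1 rad): 8 mm down to the sprung disc, then 6 mm more against its spring until the keyway ends meet the pins.
- spigot_top (a point): Centre of the spigot's top, 121 mm above the bench. The spigot is 23 mm in diameter, its last 9 mm tapered to 12 mm at the top.
- disc (a joint): How far the sprung steel disc round the spigot's foot (62 mm across, top 75 mm above the bench at rest) is pressed down, in m: 0 at rest, 0.006 with the collar home. Spring: 4 N to start it, 7 N at home; the collar's weight alone does not press it and it lifts the collar again when let go.
- spacer: Bystander: plain smooth steel ring, 46 mm outside, 26 mm bore, 18 mm high, lying flat; no knurling. Origin: centre of its underside.
- heel_a: Bystander: plated shoe heel standing on its 42 mm wide end, 72 mm high. Origin: centre of its underside.
- heel_b: Bystander: a heel like the other, farther off. Origin: centre of its underside.
- heel_c: Bystander: a heel like the others, brass plated. Origin: centre of its underside.
- glue: Bystander: jar, 64 mm wide, 100 mm high. Origin: centre of its underside.
- hammer: Bystander: hammer lying on the bench beyond the spindle unit. Origin: under its middle.
- brush: Bystander: brush lying on the bench at the robot's left. Origin: under its middle.
Things that resemble listed ones, but are neither listed nor needed, are in the scene too. There is more than one size of the unit; the one meant has the size given above.

How it is judged (in metres and radians):
At the end, for the whole second after the job is handed in: The collar is on the spigot with its keyways over the pins, upright within 0.1 rad and within 4 mm of the axis, its underside within 2 mm above (3 mm below) the home point, the sprung disc pressed at least 4 mm, at rest, and the fingers still hold it (contact over 2 N) through the last second (horizontal distance between collar and home below 0.004 m and z of collar in the frame of home between -0.003 and 0.002 m and angle between collar's own z axis and vertical below 0.1 rad and value of joint disc above 0.004 m and contact force between the fingers and collar above 2 N and linear speed of collar below 0.02 m/s); the arm keeps its last pose, push and grip.
It fails at once if a bystander is moved by more than 30 mm (distance of any of spacer, heel_a, heel_b, heel_c, glue, hammer, brush from where it was at the start of the episode above 0.03 m).
It fails at once if a bystander standing on the bench is tipped over (angle between any of spacer, heel_a, heel_b, heel_c, glue's own z axis and vertical above 0.5 rad).
It also fails if it takes over 58 s, if anything falls off the work surface, if the arm or the gripper's body presses on something with over 40 N, if the wrist force passes 120 N, or if a joint passes its speed limit or range.

## Working session

There is one attempt and no reset: what is moved stays moved. The work goes in short steps, Python scripts to look and compute and a tool call to move; the robot and the scene stay as the last step left them, time stands still between calls to the robot, and variables do not carry over. Pictures are saved under pics/ and viewed, at most 10 in all, crops included, and the job is handed in when it is done.

Besides the shell and the picture viewer there is one more tool, called after "Request:" in YAML: its name, and indented under it one key for each argument. carry_out: Moves the arm, as the interface text tells. Shift numbers are shares of 30 cm and turn numbers shares of 30 degrees, none past 1 either way. Its arguments: {"type":"object","properties":{"motion":{"type":"array"},"gripper":{"type":"number"},"force":{"type":"number"}},"required":["motion"]}

```bash
mkdir -p pics
cat > h.py <<'E'
import numpy as np, cv2
from workcell import env
def snap(n,f=None):
    s=env.snapshot(n)
    if f: cv2.imwrite('pics/'+f,s['pixels'][:,:,::-1])
    return s
def ray(s,u,v,z):
    K=np.array(s['camera_matrix'],float);R=cv2.Rodrigues(np.array(s['rvec'],float))[0];t=np.array(s['tvec'],float).ravel()
    c=-R.T@t;d=R.T@np.linalg.inv(K)@[u,v,1]
    return (c+d*(z-c[2])/d[2]).round(1)
def proj(s,p):
    return cv2.projectPoints(np.array(p,float).reshape(-1,1,3),np.array(s['rvec'],float),np.array(s['tvec'],float),np.array(s['camera_matrix'],float),None)[0].reshape(-1,2).round(1)
E
python3 - <<'E'
from h import *
ims=[]
for n in ['top','side']:
    s=snap(n,n+'0.png')
    for q,z in [('collar',20),('unit',27),('spigot_top',121),('spacer',9)]:
        for d in env.find_in(q,n)[:4]:
            b=d['box'];print(n,q,round(d['score'],2),np.round(b),ray(s,b[0],b[1],z))
E
```

```text
top collar 0.53 [216. 225.  28.  25.] [480.6 261.6  20. ]
top unit 0.86 [391. 298.  53.  55.] [ 286.9 -193.8   27. ]
top unit 0.76 [405. 197.  77.  80.] [ 548.  -239.6   27. ]
top spigot_top 0.73 [393. 298.  52.  57.] [ 296.7 -177.3  121. ]
top spigot_top 0.72 [404. 198.  79.  79.] [ 536.1 -212.3  121. ]
top spacer 0.58 [281. 230.  18.  16.] [466.6  87.6   9. ]
top spacer 0.39 [390. 105.  94.  34.] [ 805.1 -213.     9. ]
side collar 0.97 [257. 308.  34.  38.] [478.5 269.1  20. ]
side unit 0.92 [336. 167.  70.  64.] [ 547.6 -236.6   27. ]
side unit 0.92 [427. 208.  56.  51.] [ 282.6 -180.6   27. ]
side spigot_top 0.98 [336. 163.  70.  62.] [ 496.3 -122.4  121. ]
side spigot_top 0.8 [425. 204.  56.  50.] [266.1 -71.3 121. ]
side spacer 0.87 [304. 259.  23.  20.] [465.8  94.7   9. ]
```

View pics/top0.png

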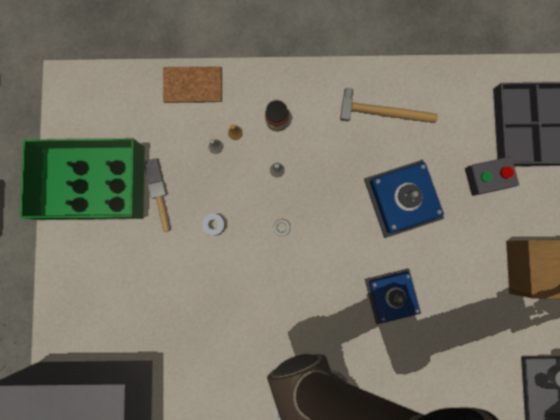

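View pics/side0.png

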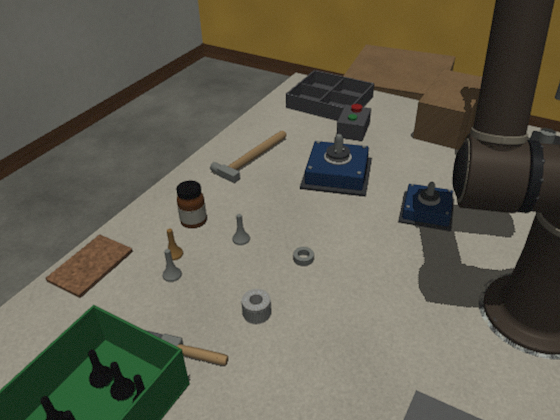

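Run:
```python
from h import *
t=cv2.imread('pics/top0.png');s=cv2.imread('pics/side0.png')
r=lambda i,x,y,w,h:cv2.resize(i[y:y+h,x:x+w],(400,300),interpolation=cv2.INTER_CUBIC)
cv2.imwrite('pics/crop.png',np.vstack([np.hstack([r(t,180,190,120,90),r(t,345,150,120,90)]),np.hstack([r(s,220,235,120,90),r(s,290,120,120,90)])]))
st=env.state();print(st['tcp_pos'],st['tool_rot'],st['finger_gap'],st['force'])
```

```text
[ 236.28987971 -578.58810912  231.22828157] [-3.89515444e-05  9.81266720e-01  1.92654153e-01  1.01703114e-05] 85.45540805248577 [0.06410645 0.28915772 0.50316058]
```

View pics/crop.png

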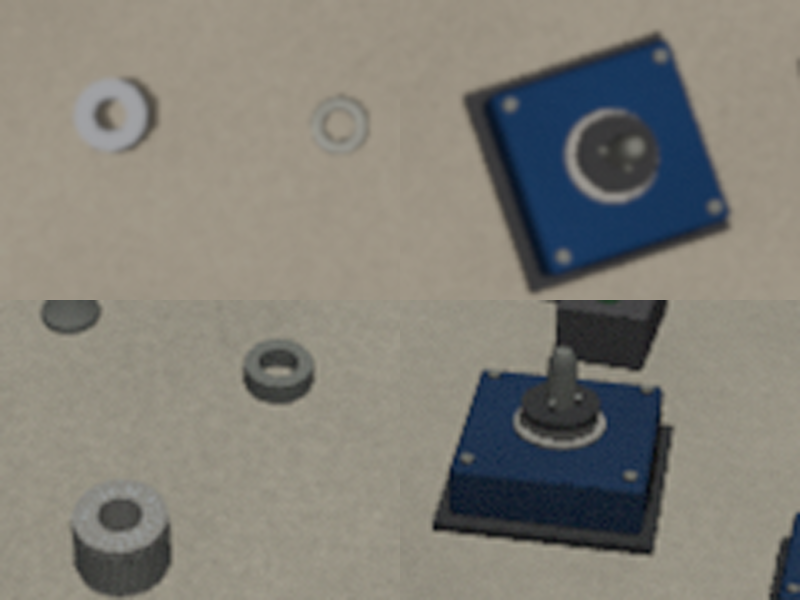

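The collar is the tall knurled ring at top (214,225) / side (257,305). The flat smooth ring at top (282,228) / side (304,257) is the spacer. The unit meant is the larger of the two: top (405,197), about 204 mm over its rotated box, which fits 170 mm square. The one at (391,298) measures only about 112 mm.

Run:
```python
from h import *
t=snap('top');s=snap('side')
print('collar',ray(t,213.9,224.5,40),ray(s,256.6,300,40))
print('spigot',ray(t,415.2,193.8,121),ray(s,338.6,135.5,121))
print('flange', ray(t,408,196.5,75))
```

```text
collar [481.8 263.2  40. ] [479.1 267.1  40. ]
spigot [ 546.6 -241.3  121. ] [ 544.8 -239.1  121. ]
flange [ 544.9 -235.6   75. ]
```

Request:
carry_out:
  motion:
    - [0.04,0.14,0,0,0,0]
    - [0.08,0.28,0,0,0,0]
    - [0.11,0.4,0,0,0,0]
    - [0.15,0.53,0,0,0,0]
    - [0.19,0.66,0,0,0,0]
    - [0.23,0.8,0,0,0,0]
    - [0.27,0.92,0,0,0,0]
    - [0.29,1,0,0,0,0]
    - [0.29,1,0,0,0,0]

```text
t: 1.35
tcp_pos: [323.6, -274.2, 231.1]
tool_rot: [-0.001, 0.981, 0.195, 0.0]
force: [-0.8, 0.2, -0.1]
finger_gap: 85.3
grip_force: 0.0
```

Request:
carry_out:
  motion:
    - [0.04,0.13,0,0,0,0]
    - [0.08,0.26,0,0,0,0]
    - [0.12,0.4,0,0,0,0]
    - [0.16,0.53,0,0,0,0]
    - [0.2,0.66,0,0,0,0]
    - [0.24,0.8,0,0,0,0]
    - [0.27,0.92,0,0,0,0]
    - [0.29,1,0,0,0,0]

```text
t: 2.02
tcp_pos: [411.4, 24.0, 231.9]
tool_rot: [-0.0, 0.981, 0.194, 0.001]
force: [0.9, -0.3, 0.3]
finger_gap: 85.1
grip_force: 0.0
```

Request:
carry_out:
  motion:
    - [0.03,0.13,0,0,0,0]
    - [0.06,0.26,0,0,0,0]
    - [0.1,0.4,0,0,0,0]
    - [0.13,0.5,0,0,0,0]
    - [0.15,0.57,0,0,0,0]
    - [0.15,0.57,0,0,0,0]

```text
t: 2.52
tcp_pos: [457.3, 195.9, 231.8]
tool_rot: [-0.001, 0.981, 0.194, 0.001]
force: [0.1, -0.0, 0.7]
finger_gap: 85.7
grip_force: 0.0
```

Run:
```python
from h import *
s=snap('wrist','w1.png');st=env.state();print(st['tcp_pos'],st['joints'],st['tool_rot'])
for d in env.find_in('collar','wrist'): b=d['box'];print(d['score'],b,ray(s,b[0],b[1],30))
print(proj(s,[[480,265,40],[480,265,0]]))
```

```text
[456.31793468 193.78209527 231.40253723] [ 3.13924818e-01  5.63457596e-02  1.93172188e+00 -3.32738328e-04
  1.15279903e+00  1.49389951e+00] [1.08084482e-04 9.80954804e-01 1.94235729e-01 3.78423652e-04]
0.86 [223.6, 141.2, 53.9, 57.7] [479.8 267.7  30. ]
[[224.6 143.1]
 [230.1 139. ]]
```

View pics/w1.png

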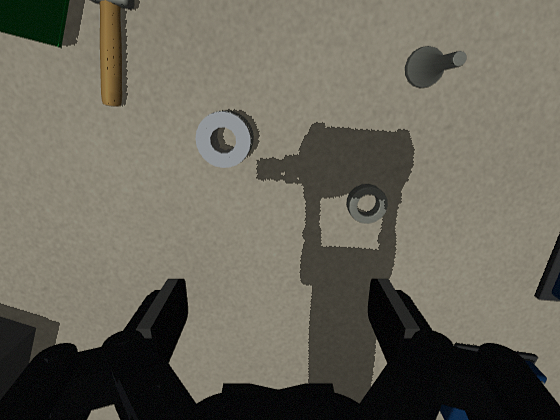

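Request:
carry_out:
  motion:
    - [0.03,0.08,-0.1,0,0,0]
    - [0.06,0.17,-0.2,0,0,0]
    - [0.08,0.24,-0.3,0,0,0]
    - [0.08,0.24,-0.38,0,0,0]
    - [0.08,0.24,-0.38,0,0,0]
    - [0.08,0.24,-0.38,0,0,0]

```text
t: 3.12
tcp_pos: [477.9, 262.2, 115.8]
tool_rot: [0.001, 0.981, 0.192, -0.002]
force: [0.3, 0.3, 0.6]
finger_gap: 85.7
grip_force: 0.0
```

Run:
```python
from h import *
s=snap('wrist','w2.png');st=env.state();print(st['tcp_pos'],st['tool_rot'])
for d in env.find_in('collar','wrist'): b=d['box'];print(d['score'],b,ray(s,b[0],b[1],40))
print(proj(s,[[480,267,40],[480,267,0],[490,267,40],[480,277,40]]))
print(proj(s,[[480+28*np.cos(a),267+28*np.sin(a),40] for a in np.arange(0,6.28,.785)]))
```

```text
[479.47634234 262.94611689 117.64391062] [ 3.10856963e-04  9.81404010e-01  1.91953012e-01 -3.37414386e-04]
0.85 [274.0, 213.0, 76.8, 85.6] [486.5 269.   40. ]
[[273.2 221.7]
 [273.8 204.9]
 [278.4 209.7]
 [260.5 216.9]]
[[288.1 187.3]
 [257.7 187.4]
 [237.1 207.9]
 [238.5 235.4]
 [259.4 253.7]
 [287.7 253.6]
 [308.2 235.1]
 [309.1 207.7]]
```

View pics/w2.png

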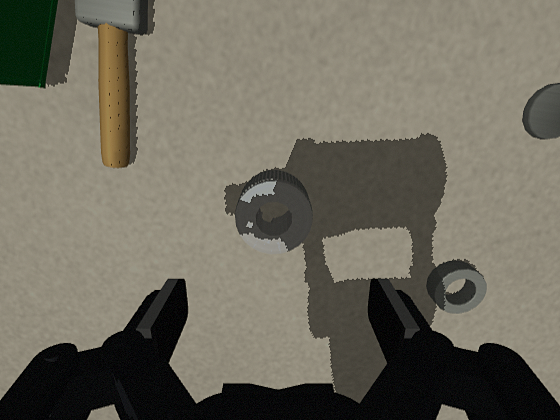

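The bore centre shows at (273,217) against a predicted (273,222), so the collar is 2–3 mm further in +x, at about (482,267). I'll descend there and grip.

Request:
carry_out:
  motion:
    - [0.008,0.01,-0.08,0,0,0]
    - [0.008,0.01,-0.18,0,0,0]
    - [0.008,0.01,-0.27,0,0,0]
    - [0.008,0.01,-0.33,0,0,0]
    - [0.008,0.01,-0.36,0,0,0]
    - [0.008,0.01,-0.37,0,0,0]
    - [0.008,0.01,-0.37,0,0,0]

```text
t: 3.8
tcp_pos: [482.9, 267.4, 7.4]
tool_rot: [-0.0, 0.981, 0.192, 0.001]
force: [0.2, -0.1, 0.4]
finger_gap: 85.2
grip_force: 0.0
```

Request:
carry_out:
  motion:
    - [0,0,0,0,0,0]
    - [0,0,0,0,0,0]
    - [0,0,0,0,0,0]
    - [0,0,0,0,0,0]
    - [0,0,0,0,0,0]
    - [0,0,0,0,0,0]
    - [0,0,0,0,0,0]
    - [0,0,0,0,0,0]
    - [0,0,0,0,0,0]
    - [0,0,0,0,0,0]
  gripper: 45
  force: 60

```text
t: 4.63
tcp_pos: [483.6, 268.2, 8.4]
tool_rot: [-0.0, 0.981, 0.193, 0.002]
force: [-0.7, -0.3, 6.3]
finger_gap: 54.6
grip_force: 64.3
```

Request:
carry_out:
  motion:
    - [0,0,0.03,0,0,0]
    - [0,0,0.1,0,0,0]
    - [0,0,0.2,0,0,0]
    - [0,0,0.32,0,0,0]
    - [0,0,0.44,0,0,0]
    - [0,0,0.55,0,0,0]
    - [0,0,0.6,0,0,0]
    - [0,0,0.6,0,0,0]
    - [0,0,0.6,0,0,0]

```text
t: 5.38
tcp_pos: [481.8, 267.5, 187.2]
tool_rot: [-0.0, 0.981, 0.193, 0.001]
force: [0.5, 0.4, -2.1]
finger_gap: 55.0
grip_force: 64.0
```

Run:
```python
from h import *
s=snap('wrist','w3.png');st=env.state();print({k:np.round(st[k],3) for k in ('tcp_pos','tool_rot','force','finger_gap','grip_force')})
e=snap('side','s3.png')
p=st['tcp_pos'];c=proj(e,[p])[0].astype(int);print(c)
x,y=max(c[0]-60,0),max(c[1]-70,0)
a=cv2.resize(e['pixels'][y:y+105,x:x+140],(560,420))[:,:,::-1]
im=np.vstack([s['pixels'][:,:,::-1],a]); cv2.imwrite('pics/c3.png',cv2.resize(im,(400,600)))
# predicted top rim center, assuming centred, underside = tcp-8
for o in(28,34):print(proj(s,[p+[0,0,o]]),proj(e,[p+[0,0,o]]))
```

```text
{'tcp_pos': array([480.562, 266.936, 185.367]), 'tool_rot': array([ 0.   ,  0.981,  0.193, -0.001]), 'force': array([-0.562, -1.036, -2.06 ]), 'finger_gap': np.float64(55.018), 'grip_force': np.float64(63.994)}
[251 244]
[[278.9 315.9]] [[251.  232.3]]
[[278.9 324.9]] [[250.8 229.6]]
```

View pics/c3.png

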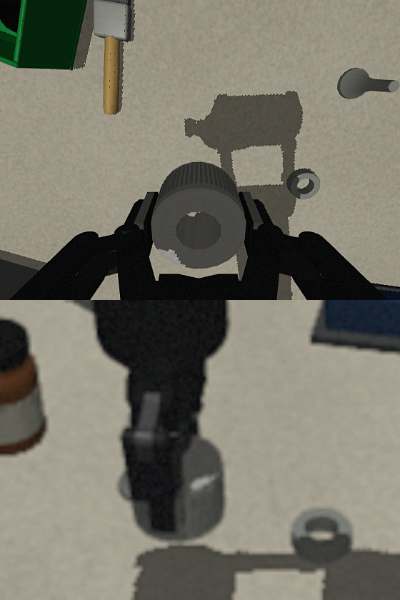

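Request:
carry_out:
  motion:
    - [0,-0.1,0,0,0,0]
    - [0,-0.22,0,0,0,0]
    - [0,-0.35,0,0,0,0]
    - [0,-0.48,0,0,0,0]
    - [0,-0.61,0,0,0,0]
    - [0,-0.74,0,0,0,0]
    - [0,-0.87,0,0,0,0]
    - [0,-1,0,0,0,0]

```text
t: 6.15
tcp_pos: [479.3, -34.0, 183.7]
tool_rot: [-0.001, 0.981, 0.193, -0.002]
force: [1.0, 0.1, -2.1]
finger_gap: 54.5
grip_force: 64.3
```

Request:
carry_out:
  motion:
    - [0,-0.13,0,0,0,0]
    - [0,-0.26,0,0,0,0]
    - [0,-0.39,0,0,0,0]
    - [0,-0.51,0,0,0,0]
    - [0,-0.61,0,0,0,0]
    - [0,-0.67,0,0,0,0]
    - [0,-0.69,0,0,0,0]
    - [0,-0.69,0,0,0,0]
    - [0,-0.69,0,0,0,0]
    - [0,-0.69,0,0,0,0]

```text
t: 6.98
tcp_pos: [480.9, -237.9, 185.0]
tool_rot: [-0.001, 0.981, 0.193, -0.001]
force: [-0.0, -0.2, -2.6]
finger_gap: 54.6
grip_force: 64.3
```

Run:
```python
from h import *
s=snap('wrist','w4.png');st=env.state();print({k:np.round(st[k],3) for k in ('tcp_pos','tool_rot','joints','force','finger_gap','grip_force')})
print(proj(s,[[546,-240,121],[556,-240,121],[546,-230,121],[546,-240,83]]), proj(s,[st['tcp_pos']+[0,0,32]]))
```

```text
{'tcp_pos': array([ 481.218, -237.889,  185.35 ]), 'tool_rot': array([-0.001,  0.981,  0.193, -0.001]), 'joints': array([-5.410e-01,  1.910e-01,  1.881e+00,  1.000e-03,  1.072e+00,
        6.410e-01]), 'force': array([ 0.216, -0.104, -1.785]), 'finger_gap': np.float64(54.896), 'grip_force': np.float64(64.298)}
[[320.5 147. ]
 [327.2 132.1]
 [306.1 140.9]
 [314.2 140.3]] [[278.8 322.2]]
```

View pics/w4.png

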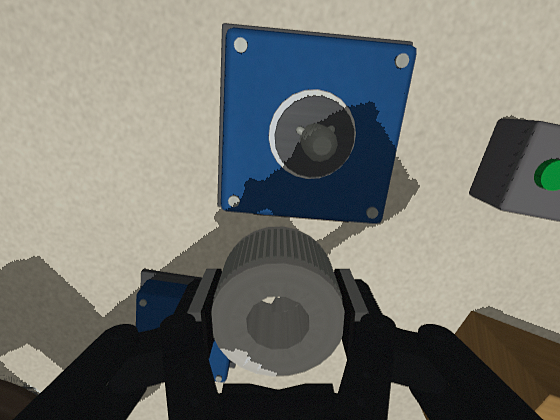

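Request:
carry_out:
  motion:
    - [0.07,-0.002,0,0,0,0]
    - [0.14,-0.004,0,0,0,0]
    - [0.2,-0.007,0,0,0,0]
    - [0.217,-0.007,0,0,0,0]
    - [0.217,-0.007,-0.05,0,0,0]
    - [0.217,-0.007,-0.11,0,0,0]
    - [0.217,-0.007,-0.14,0,0,0]
    - [0.217,-0.007,-0.17,0,0,0]
    - [0.217,-0.007,-0.19,0,0,0]
    - [0.217,-0.007,-0.21,0,0,0]
    - [0.217,-0.007,-0.23,0,0,0]
    - [0.217,-0.007,-0.23,0,0,0]

```text
t: 8.03
tcp_pos: [546.6, -241.5, 116.4]
tool_rot: [-0.0, 0.981, 0.193, -0.0]
force: [-0.3, 0.2, -2.0]
finger_gap: 54.7
grip_force: 64.3
```

Request:
carry_out:
  motion:
    - [0,0,-0.02,0,0,0]
    - [0,0,-0.04,0,0,0]
    - [0,0,-0.055,0,0,0]
    - [0,0,-0.07,0,0,0]
    - [0,0,-0.075,0,0,0]
    - [0,0,-0.08,0,0,0]
    - [0,0,-0.08,0,0,0]

```text
t: 8.62
tcp_pos: [546.8, -241.5, 93.0]
tool_rot: [-0.0, 0.981, 0.193, -0.0]
force: [0.0, 1.5, -2.7]
finger_gap: 54.8
grip_force: 64.3
```

Request:
carry_out:
  motion:
    - [0,0,-0.005,0,0,0]
    - [0,0,-0.01,0,0,0]
    - [0,0,-0.01,0,0,0]

```text
t: 8.87
tcp_pos: [547.2, -241.8, 91.0]
tool_rot: [0.0, 0.981, 0.193, 0.0]
force: [-0.2, 1.8, 1.7]
finger_gap: 54.6
grip_force: 64.9
```

Request:
carry_out:
  motion:
    - [0,0,-0.005,0,0,0]
    - [0,0,-0.01,0,0,0]
    - [0,0,-0.01,0,0,0]

```text
t: 9.12
tcp_pos: [547.4, -241.9, 90.5]
tool_rot: [0.0, 0.981, 0.193, 0.0]
force: [-4.5, 4.3, 13.0]
finger_gap: 54.5
grip_force: 66.2
```

Request:
carry_out:
  motion:
    - [-0.003,0.003,0,0,0,0.06]
    - [-0.004,0.004,0,0,0,0.12]
    - [-0.004,0.004,0,0,0,0.18]
    - [-0.004,0.004,0,0,0,0.24]
    - [-0.004,0.004,0,0,0,0.3]
    - [-0.004,0.004,0,0,0,0.36]
    - [-0.004,0.004,0,0,0,0.36]

```text
t: 9.7
tcp_pos: [548.2, -241.5, 90.1]
tool_rot: [0.002, 0.959, 0.285, 0.002]
force: [0.4, 1.9, 7.6]
finger_gap: 55.2
grip_force: 65.3
```

Request:
carry_out:
  motion:
    - [0,0,-0.003,0,0,0.06]
    - [0,0,-0.003,0,0,0.12]
    - [0,0,-0.003,0,0,0.18]
    - [0,0,-0.003,0,0,0.24]
    - [0,0,-0.003,0,0,0.3]
    - [0,0,-0.003,0,0,0.36]
    - [0,0,-0.003,0,0,0.36]

```text
t: 10.28
tcp_pos: [547.0, -240.7, 87.1]
tool_rot: [0.001, 0.928, 0.373, 0.001]
force: [2.5, 2.1, 0.3]
finger_gap: 55.0
grip_force: 64.6
```

Request:
carry_out:
  motion:
    - [0,0,0,0,0,0.06]
    - [0,0,0,0,0,0.12]
    - [0,0,0,0,0,0.18]
    - [0,0,0,0,0,0.24]
    - [0,0,0,0,0,0.3]
    - [0,0,0,0,0,0.36]
    - [0,0,0,0,0,0.36]

```text
t: 10.87
tcp_pos: [546.2, -240.7, 86.3]
tool_rot: [0.001, 0.889, 0.459, 0.0]
force: [3.0, -0.1, -3.0]
finger_gap: 55.2
grip_force: 64.4
```

Run:
```python
from h import *
st=env.state();print({k:np.round(st[k],3) for k in ('tcp_pos','force','torque','joint_torque','finger_gap')})
```

```text
{'tcp_pos': array([ 546.189, -240.739,   86.318]), 'force': array([ 3.024, -0.058, -2.968]), 'torque': array([ 0.124, -0.445,  0.026]), 'joint_torque': array([ -1.084, -42.786, -22.59 ,  -0.495,   0.605,  -0.191]), 'finger_gap': np.float64(55.155)}
```

Request:
carry_out:
  motion:
    - [0,0,-0.005,0,0,0]
    - [0,0,-0.01,0,0,0]
    - [0,0,-0.01,0,0,0]

```text
t: 11.12
tcp_pos: [546.1, -240.7, 83.4]
tool_rot: [0.0, 0.889, 0.458, 0.0]
force: [2.5, 0.8, -0.7]
finger_gap: 54.9
grip_force: 64.6
```

Run:
```python
from h import *
st=env.state();print({k:np.round(st[k],3) for k in ('tcp_pos','force','torque','joint_torque','finger_gap')})
```

```text
{'tcp_pos': array([ 546.094, -240.651,   83.45 ]), 'force': array([ 2.488,  0.838, -0.743]), 'torque': array([ 0.185, -0.42 ,  0.012]), 'joint_torque': array([-1.191e+00, -4.166e+01, -2.176e+01, -5.650e-01,  5.270e-01,
       -1.400e-02]), 'finger_gap': np.float64(54.922)}
```

The keyways have dropped over the pins: z has gone 7 mm below pin level at almost no force. Now I'll push it home.

Request:
carry_out:
  motion:
    - [0,0,-0.005,0,0,0]
    - [0,0,-0.01,0,0,0]
    - [0,0,-0.015,0,0,0]
    - [0,0,-0.015,0,0,0]

```text
t: 11.45
tcp_pos: [546.1, -240.7, 79.3]
tool_rot: [0.0, 0.889, 0.459, 0.0]
force: [1.2, 2.0, 2.8]
finger_gap: 54.8
grip_force: 65.0
```

Request:
carry_out:
  motion:
    - [0,0,-0.004,0,0,0]
    - [0,0,-0.008,0,0,0]
    - [0,0,-0.008,0,0,0]
    - [0,0,-0.008,0,0,0]

```text
t: 11.78
tcp_pos: [546.1, -240.7, 77.1]
tool_rot: [0.0, 0.889, 0.459, 0.0]
force: [1.1, 2.6, 6.0]
finger_gap: 54.6
grip_force: 65.4
```

Request:
carry_out:
  motion:
    - [0,0,-0.004,0,0,0]
    - [0,0,-0.008,0,0,0]
    - [0,0,-0.008,0,0,0]
    - [0,0,-0.008,0,0,0]

```text
t: 12.12
tcp_pos: [546.2, -240.7, 76.7]
tool_rot: [0.0, 0.889, 0.459, 0.0]
force: [-2.7, 3.1, 15.7]
finger_gap: 54.8
grip_force: 66.4
```

The hard stop came at TCP z 76.7, 14 mm below pin contact as the geometry requires. I'll hold a moment, then check.

Request:
carry_out:
  motion:
    - [0,0,0,0,0,0]
    - [0,0,0,0,0,0]
    - [0,0,0,0,0,0]
    - [0,0,0,0,0,0]
    - [0,0,0,0,0,0]
    - [0,0,0,0,0,0]

```text
t: 12.62
tcp_pos: [546.2, -240.8, 76.7]
tool_rot: [0.0, 0.889, 0.459, 0.0]
force: [-2.5, 3.5, 16.4]
finger_gap: 55.2
grip_force: 66.4
```

Run:
```python
from h import *
e=snap('side');cv2.imwrite('pics/s5.png',cv2.resize(e['pixels'][90:210,260:420],(800,600),interpolation=cv2.INTER_CUBIC)[:,:,::-1])
```

```text
(no output)
```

View pics/s5.png

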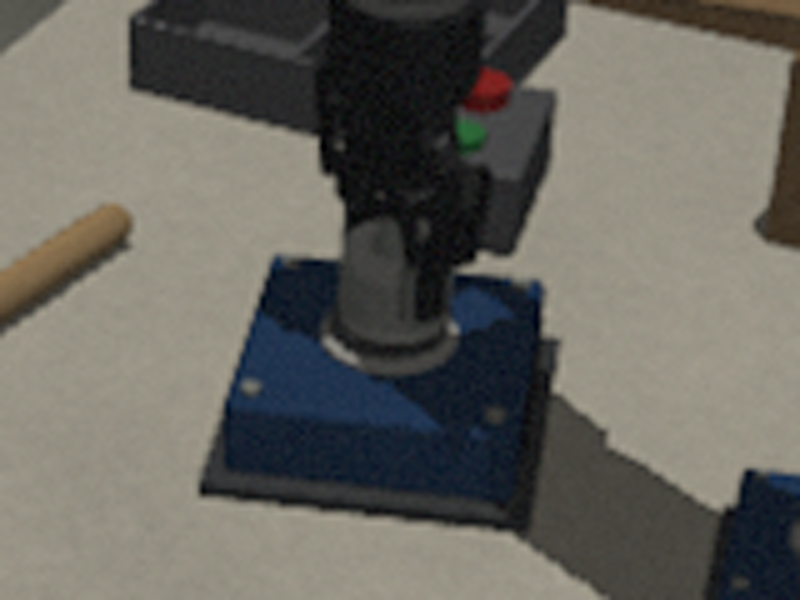

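The crop shows the collar upright and gripped, its underside seated on the dark disc (about (390,345)), with nothing else touched.

```bash
python3 -c "
from workcell import env
print(env.job_done())"
```

```text
the job is handed in; nothing more can be done
None
```

The collar is on the spigot with its keyways over the pins, pushed to the hard stop at about 16 N and still gripped; the job was handed in at about 12.7 s, but no verdict came back.

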